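# Slacken the barrier-film roll by one ratchet notch

### The arm

A 6-joint arm with a two-finger parallel gripper is mounted at the origin on the work surface. World frame = base frame: x ahead of the robot, y to its left, z up, the work surface at z = 0. Lengths are in m, angles in degrees, forces in N, time in s.
With the tool pointing down it reaches from about 0.3 to 0.775 m from the base axis. Payload 14.6 kg.
Tool frame: the origin (TCP) lies midway between the tips of the shut fingers; the grasp point (between the pads) lies 19 mm behind it; z points along the fingers, y is the line along which they close (so a half turn about z gives the same grasp; the last joint's range is limited). The gripper opens to 94 mm and grips with 3 to 60 N. Pads are 16 mm wide; open, the fingers measure 119 mm over their backs; the gripper's body (75 mm by 177 mm) begins 78 mm behind the grasp point.
Start: joints at [65.684, 17.183, 87.147, -0, 75.671, -3.816], TCP at [0.193, 0.515, 0.205] pointing down, gripper open.
Joint ranges: [-173.82, 173.82], [-45.26, 126.66], [13.44, 144.39], [-59.66, 239.66], [0, 175.72], [-146.38, 146.38]. Speed limits (degrees/s): [127.2, 127.2, 147.25, 180, 180, 180].

### API

Orientations are given as a 3x3 rotation matrix whose columns are the frame's x, y, z axes.
In Python, from bench import robot gives the robot as it stands. Calls block until the motion is done:
- robot.move_to(position, orientation): joint-space move of the TCP to a pose.
- robot.movel(position, rot=None, vel=0.15, stop_force=None): straight line of the TCP; rot=None keeps the orientation; vel is the mean speed in m/s. With stop_force (N) it stops when the force on the tool has changed by that much, and returns True; else False.
- robot.goto_joints(angles): joint-space move.
- robot.release() and robot.close_gripper(strength=None): open the fingers fully, or close them until they stop; strength is the grip in N (None keeps the last).
- robot.hold(seconds).
- robot.solve_ik(position, orientation): joint angles nearest the present ones, or None.
- robot.snapshot(name): name is "scene" or "top"; returns a dict with "frame" (384x512x3 uint8, red, green, blue), "fov_y" (degrees; the focal length in pixels is half the picture's height over the tangent of half this angle, whatever the lens; pixels are square), "cx", "cy" (the principal point, pixels), "R" (3x3) and "t" (3): a world point X has camera coordinates R X + t. Camera axes: x right, y down, z forward; pixel columns grow to the right and rows downward; lengths in m; the calibration is good to about 2 mm. A picture is of the moment at which its call begins. There is no depth.
A pose or a line that the arm cannot do raises robot.MotionError and nothing moves.
- robot.close_job(): hands the job in; it is judged then, once.
Readings, each from a call of its own:
- robot.current_time(): time.
- robot.current_qpos(): joint angles.
- robot.current_qvel(): joint speeds.
- robot.current_tau(): joint torques, N m.
- robot.current_position(): TCP position.
- robot.current_orientation(): TCP orientation.
- robot.current_wrist_force(): force on the tool from outside, world axes, zero at the start.
- robot.current_wrist_torque(): the same for the moment, N m.
- robot.current_grip_width(): finger opening in m.
- robot.current_grip_force(): force on a finger pad.
Only numpy, scipy, OpenCV 4.12 (cv2) and the standard library are available. Lean on these libraries where they do the work, as an engineer would, in place of code of your own. Each camera call takes 0.05 s, during which the arm holds its last target. There are 200 camera calls.

### The job

The blue barrier-film roll on its steel stand is wound one notch too tight. With a fingertip, gently tip the red pawl up off the toothed brass wheel, push the star wheel backward by exactly one notch, then tip the pawl back so that it drops fully into the next tooth gap and locks the roll again. Do not grip or force anything, do not wind the roll tighter or let it run back past that notch, and leave everything else on the bench where it stands.

Things in the scene. Friction and masses are not known exactly. Their poses are not given: they have to be found in the camera images.
- film_stand: Fixed steel stand of the blue film roll, base plate 200 x 150 mm, two side plates 140 mm tall. Origin on the bench under the axle's middle, z up, y along the axle (125 mm up). From the middle towards +y: roll (radius 55, to y = 50), side plate (outer face y = 59), brass wheel (y 77 to 89), star wheel (y = 128). Backward: the wheels' top moves to the stand's -x, the side where the pawl is.
- wheel_hub (a point): Centre of the star wheel, on the axle, at (0, 128, 125) mm in the stand's frame. Six steel spokes, 9 mm thick, 60 degrees apart, each end in a black ball 22 mm across with its centre 70 mm from the axle. Between star and brass wheel are 28 mm. The brass ratchet wheel on the same axle has 12 teeth (a notch is 30 degrees), crest radius 48 mm.
- top_ball (a point): Centre of the star wheel's ball nearest the top at the start: with joint ratchet at 0 it is 15 degrees to the stand's +x side of straight up, and one notch back 15 degrees to the -x side. It turns with the wheel. Pushing it on its +x side towards the stand's -x turns the wheel backward.
- ratchet (a joint): Angle (rad) of roll, brass wheel and star wheel, one piece. 0: a tooth bears on the pawl in the first notch (starts 0 to 0.04). Negative is backward, one notch back is -0.524; positive winds tighter. The pawl, when down, blocks it from turning back. Stiff: 2 to 3 N at a ball; it does not coast and stays where it is left.
- pawl (a joint): Angle (rad) of the red pawl. About 0: nose fully in a tooth gap; grows as its lever tips to the stand's -x; above 0.2 the nose is clear; 0.70 is the stop. Beyond about 0.35 it falls to the stop and stays there by its weight, below 0.3 it falls on the wheel (under 1 N moves it). Wheel 0.1 rad short of a notch: it rests at 0.07, on a tooth's back; over 0.015 rad too far: at 0.16, on a crest.
- pawl_pin (a point): The fixed pin on which the pawl turns, parallel to the stand's y axis, at (-74, 83, 94) mm in the stand's frame. From it the nose points up to the brass wheel and the lever stands up. Lever and nose lie in the plane y = 83 mm.
- lever_tip (a point): Centre of the red ball, 18 mm across, on the end of the pawl's lever, 92 mm from the pin; it moves with the pawl. In the stand's frame: (-64, 83, 185) mm with the pawl down, (-125, 83, 170) at the stop. Below it the lever is a bar 7 mm thick, 10 mm wide in y. Free beside the lever: 24 mm to the side plate; all on its +x side above the teeth (z over 175 mm); all on its -x side.
- ink_orange: Orange ink: upright bottle with a white label and black nozzle cap, 34 mm across, 101 mm tall, origin at its foot; a bystander, not to be moved
- ink_red: Red ink: upright bottle with a white label and black nozzle cap, 34 mm across, 101 mm tall, origin at its foot; a bystander, not to be moved
- ink_green: Green ink: upright bottle with a white label and black nozzle cap, 34 mm across, 101 mm tall, origin at its foot; a bystander, not to be moved
- rinse_cup: black waisted rinse cup, 82 mm across the rim, 105 mm tall, origin at its foot; a bystander, not to be moved
- ink_caps: clear tray 55 x 105 mm with eight yellow ink caps, 26 mm tall, origin under its centre; a bystander, not to be moved
- tattoo_pen: black pen-shaped tattoo machine lying on the bench, 124 mm long, 31 mm thick, origin under its middle; a bystander, not to be moved
- balm_jar: white jar with a green lid, 64 mm across, 46 mm tall, origin at its foot; a bystander, not to be moved

How it is judged:
By the outcome, as a careful person would: the job done as asked, in the order asked, and still so for the second after the job is handed in, with the robot touching nothing.
It also fails if it takes over 58 s, if anything falls off the work surface, if the arm or the gripper's body presses on something with over 40 N, if the wrist force passes 120 N, or if a joint passes its speed limit or range.

## Working session

There is one attempt and no reset: what is moved stays moved. The work goes in short steps, each a Python script; the robot and the scene stay as the last script left them, time stands still between calls to the robot, and variables do not carry over. Pictures are saved under pics/ and viewed, at most 10 in all, crops included, and the job is handed in when it is done.

```bash
mkdir -p pics
python3 - <<'E'
from bench import robot
import cv2,numpy as np
for n in("scene","top"):
    s=robot.snapshot(n); cv2.imwrite(f"pics/{n}0.png",cv2.resize(s["frame"][:,:,::-1],None,fx=1.5,fy=1.5,interpolation=cv2.INTER_CUBIC))
    print(n,s["fov_y"],s["cx"],s["cy"],np.round(s["R"],3).tolist(),np.round(s["t"],3), "cam",np.round(-s["R"].T@s["t"],3))
print(robot.current_orientation(),robot.current_time())
E
```

```text
scene 57.02046518448003 249.59892507761276 196.84440695076253 [[-0.862, 0.507, -0.005], [0.273, 0.457, -0.846], [-0.427, -0.731, -0.533]] [ 0.478 -0.03   1.196] cam [0.93  0.646 0.615]
top 53.51250184116956 257.881400102213 187.03794532610854 [[0.017, -1.0, -0.004], [-0.989, -0.016, -0.144], [0.144, 0.007, -0.99]] [0.007 0.554 1.083] cam [0.392 0.009 1.151]
[[-9.36667241e-01  3.50220340e-01 -4.39405718e-04]
 [ 3.50220608e-01  9.36666754e-01 -9.57840579e-04]
 [ 7.61214741e-05 -1.05106683e-03 -9.99999445e-01]] 0.1
```

View pics/scene0.png

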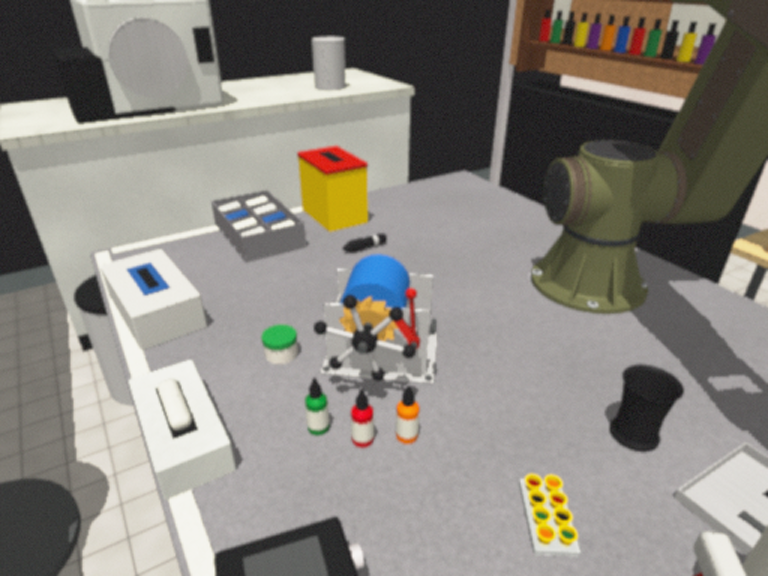

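View pics/top0.png

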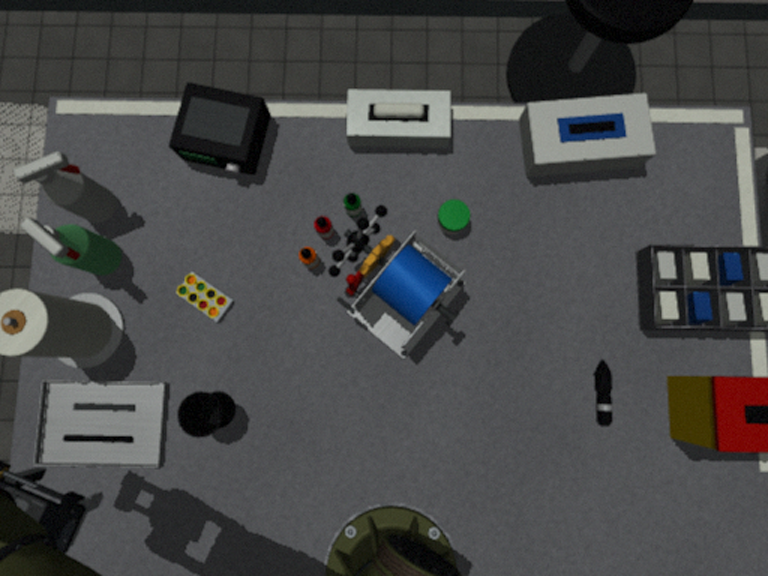

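The scene view shows the stand's red lever tip at (411,293), the hub at (364,342), the top ball at (349,301) and the ball on the -x side at (396,314), all in 1.5x pixels. In the top view the red ball is at (353,280) and the end balls are at (381,211) and (334,271). Next I fit the stand's pose.

```bash
cat > h.py <<'E'
from bench import robot
import cv2,numpy as np,json
from scipy.optimize import least_squares
def proj(s,X):
    f=192/np.tan(np.radians(s["fov_y"]/2)); c=np.asarray(X)@s["R"].T+s["t"]
    return c[...,:2]/c[...,2:]*f+[s["cx"],s["cy"]]
def W(p,X):  # stand mm -> world m
    x,y,a=p[:3]; X=np.asarray(X,float)/1000; c,s_=np.cos(a),np.sin(a)
    return np.stack([x+c*X[...,0]-s_*X[...,1],y+s_*X[...,0]+c*X[...,1],X[...,2]],-1)
def ball(deg,q=0): # deg from up toward +x
    a=np.radians(deg)+q; return [70*np.sin(a),128,125+70*np.cos(a)]
def lever(q): 
    a=np.arctan2(91,10)+q; return [-74+91.6*np.cos(a),83,94+91.6*np.sin(a)]
def crop(s,c,h,k,name):
    u,v=np.round(c).astype(int); im=s["frame"][v-h:v+h,u-h:u+h,::-1]
    cv2.imwrite(name,cv2.resize(im,None,fx=k,fy=k,interpolation=cv2.INTER_CUBIC)); return u-h,v-h
E
python3 - <<'E'
from h import *
S={n:robot.snapshot(n) for n in("scene","top")}
obs=[("scene",(411,293),'L'),("scene",(364,342),'H'),("scene",(349,301),15),("scene",(396,314),-45),("scene",(409,350),-105),("scene",(377,374),195),("scene",(332,363),135),("scene",(320,327),75),("top",(353,280),'L'),("top",(381,211),75),("top",(334,271),-105)]
def res(p):
    r=[]
    for n,uv,k in obs:
        X=lever(0) if k=='L' else [0,128,125] if k=='H' else ball(k,p[3])
        r.append(proj(S[n],W(p,X))-np.array(uv)/1.5)
    return np.array(r)
best=min((least_squares(lambda p:res(p).ravel(),[.5,0,a,0],loss='soft_l1') for a in np.arange(0,6.3,1)),key=lambda r:r.cost)
p=best.x;print(p,np.degrees(p[2]));print(np.round(res(p),1).tolist())
json.dump(p.tolist(),open("p.json","w"))
a=crop(S["scene"],proj(S["scene"],W(p,[-20,110,125])),50,6,"pics/c1.png");b=crop(S["top"],proj(S["top"],W(p,[-20,90,125])),50,6,"pics/c2.png");print(a,b)
i=np.hstack([cv2.imread("pics/c1.png"),cv2.imread("pics/c2.png")]);cv2.imwrite("pics/c.png",cv2.resize(i,(800,400)))
E
```

```text
[ 0.53659124 -0.02779161 -0.65755979  0.0290303 ] -37.67540084272734
[[-1.3, -0.4], [0.1, -2.4], [0.6, -0.1], [-0.1, -0.6], [-0.6, 0.0], [0.1, -0.7], [1.9, -0.8], [-0.0, -0.2], [-1.3, -1.4], [-1.1, -0.6], [-0.3, -0.2]]
(np.int64(202), np.int64(172)) (np.int64(194), np.int64(125))
```

View pics/c.png

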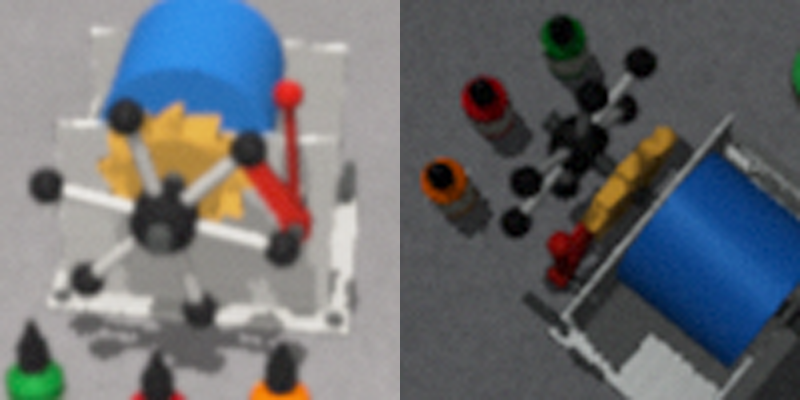

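The crop gives sharper ball centres, so I refit from those, then tip the pawl up from its +x side.

```bash
cat >> h.py <<'E'
def go(X,p,vel=.15,**k): return robot.movel(W(p,X),vel=vel,**k)
def rot(p):
    a=p[2]; y=np.array([-np.sin(a),np.cos(a),0]); z=np.array([0,0,-1.]); return np.stack([np.cross(y,z),y,z],1)
def where(p):
    d=robot.current_position()-np.array([p[0],p[1],0]); c,s=np.cos(p[2]),np.sin(p[2])
    return np.round(1000*np.array([c*d[0]+s*d[1],-s*d[0]+c*d[1],d[2]]),1)
def F(p):
    f=robot.current_wrist_force(); c,s=np.cos(p[2]),np.sin(p[2]); return np.round([c*f[0]+s*f[1],-s*f[0]+c*f[1],f[2]],2)
E
python3 - <<'E'
from h import *
S={n:robot.snapshot(n) for n in("scene","top")}
sc=[((288,94),'L'),((125,116),15),((249,149),-45),((283,246),-105),((201,311),195),((86,279),135),((45,185),75)]
tp=[((166,243),'L'),((241,62),75),((193,96),15),((125,182),-45),((115,222),-105),((166,184),195)]
obs=[("scene",(np.array(u)+.5)/4-.5+[202,172],k) for u,k in sc]+[("top",(np.array(u)+.5)/4-.5+[194,125],k) for u,k in tp]
def res(p): return np.array([proj(S[n],W(p,lever(0) if k=='L' else ball(k,p[3])))-uv for n,uv,k in obs])
r=least_squares(lambda p:res(p).ravel(),json.load(open("p.json")),loss='soft_l1',f_scale=.7);p=r.x
print(p,np.degrees(p[2]));print(np.round(res(p),1).tolist());json.dump(p.tolist(),open("p.json","w"))
robot.close_gripper(5)
robot.move_to(W(p,[-36,83,270]),rot(p))
print(where(p),robot.current_grip_width(),F(p),robot.current_time())
for n in S:
    s=robot.snapshot(n);crop(s,proj(s,W(p,[-30,90,180])),50,4,f"pics/{n[0]}1.png")
cv2.imwrite("pics/d.png",np.hstack([cv2.imread("pics/s1.png"),cv2.imread("pics/t1.png")]))
E
```

```text
[ 0.53561736 -0.02781297 -0.66714265  0.03881344] -38.22445826824704
[[-0.9, -0.2], [-0.0, -0.2], [-0.4, -0.4], [-0.4, 0.0], [-0.3, -0.9], [0.2, -0.3], [0.3, -0.1], [-1.1, -0.2], [-0.5, 0.1], [-0.5, 0.2], [0.1, -0.0], [-0.0, 0.2], [-0.6, 0.1]]
[-36.6  83.5 269.9] 0.00042534441555700956 [-0.09  0.87  0.36] 3.825
```

View pics/d.png

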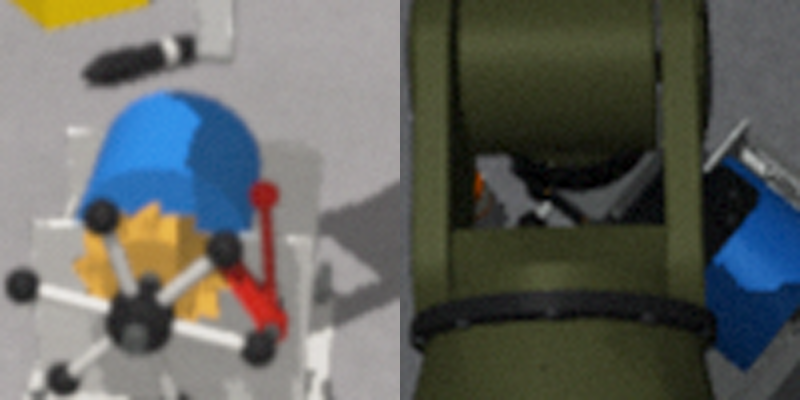

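The stand is unobstructed in the scene camera, with the red tip at (264,194) of the crop and the fingertip above it. I descend and push the lever toward -x.

Run:
```python
from h import *
p=json.load(open("p.json"))
print(go([-36,83,178],p,.1,stop_force=4),where(p),F(p))
for x in(-50,-65,-80,-88):
    print(go([x,83,178],p,.03,stop_force=4),where(p),F(p))
robot.hold(.3)
go([-86,83,270],p,.15)
s=robot.snapshot("scene");crop(s,proj(s,W(p,[-30,90,160])),50,6,"pics/e.png");print(F(p),robot.current_time())
```

```text
False [-35.8  83.2 178.7] [-1.11 -0.8   0.45]
False [-50.   83.1 178.1] [-0.36  0.21  0.55]
False [-65.   83.  178.1] [-0.8  -0.   -0.39]
False [-80.   83.  178.1] [ 0.01 -0.43  0.15]
False [-88.1  83.  178.1] [-0.57  0.4   0.59]
[-0.41 -0.31 -0.38] 8.4417
```

View pics/e.png

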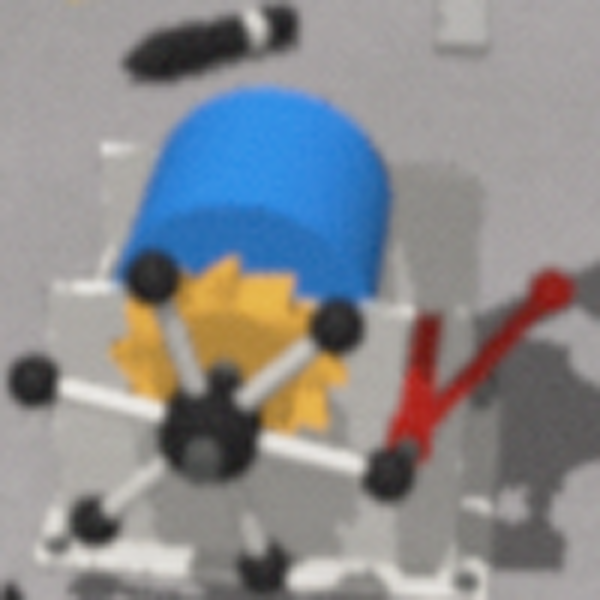

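The pawl is at its stop: the red tip has moved to (548,290) and the nose is clear of the brass wheel, which hasn't moved. Next I push the top ball back, short of the notch at first, with visual angle tracking.

```bash
cat >> h.py <<'E'
def wheel(p,q,degs=(-45,-105,135,75,195),name=None):
    """wheel angle from dark ball centroids in the scene camera, starting guess q"""
    s=robot.snapshot("scene"); g=s["frame"].max(2).astype(float)
    w=np.clip(95-g,0,40); vv,uu=np.mgrid[:g.shape[0],:g.shape[1]]
    def cen(d):
        c=proj(s,W(p,ball(d,q)))
        for r in (8,6,6,6):
            m=w*(np.hypot(uu-c[0],vv-c[1])<r); c=np.array([(m*uu).sum(),(m*vv).sum()])/max(m.sum(),1e-6)
        return c
    C=[cen(d) for d in degs]
    each=[least_squares(lambda a:proj(s,W(p,ball(d,a[0])))-c,[q]).x[0] for d,c in zip(degs,C)]
    if name: crop(s,proj(s,W(p,[-30,90,160])),50,6,name)
    return np.median(each),np.round(each,3)
E
python3 - <<'E'
from h import *
p=json.load(open("p.json"))
print(wheel(p,p[3],(15,-45,-105,135,75,195)))
go([50,128,270],p); print(go([50,128,186],p,.12,stop_force=5),where(p))
for x,g in((36,0),(20,-.25),(6,-.45)):
    print(go([x,128,186],p,.03,stop_force=8),where(p),F(p),wheel(p,g))
wheel(p,-.45,name="pics/f.png");print(robot.current_time())
E
```

```text
(np.float64(0.032522980910084646), array([0.036, 0.018, 0.029, 0.043, 0.058, 0.028]))
False [ 50.2 128.2 187. ]
False [ 35.8 128.  186.1] [0.2  0.27 0.53] (np.float64(-0.03937436401172907), array([-0.06 , -0.045, -0.027, -0.019, -0.039]))
False [ 19.6 128.  185.7] [0.55 0.04 0.35] (np.float64(-0.2673551827791762), array([-0.298, -0.292, -0.265, -0.258, -0.267]))
False [  5.7 128.  185.9] [-0.42 -0.49  0.11] (np.float64(-0.46248645362391816), array([-0.502, -0.483, -0.455, -0.462, -0.462]))
12.5667
```

View pics/f.png

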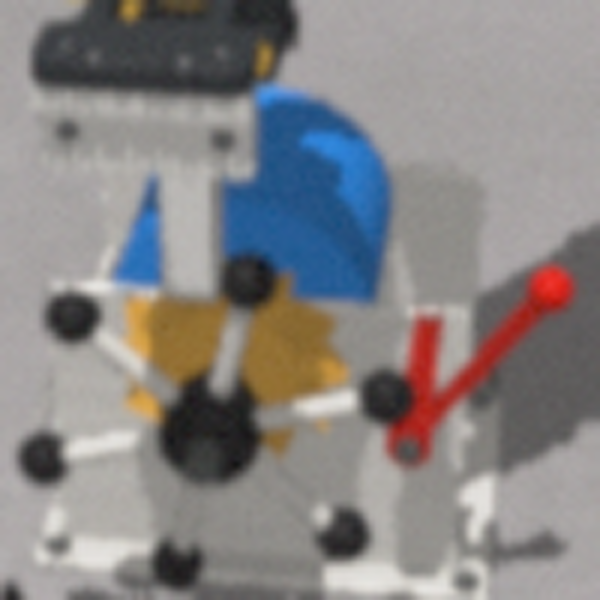

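The wheel followed the finger to about -0.46 with the pawl still at its stop; the top ball is now at (247,278). I nudge it to about -0.49, deliberately just short, then tip the pawl back.

Run:
```python
from h import *
p=json.load(open("p.json"))
print(go([3.2,128,186],p,.02,stop_force=8),where(p),F(p),wheel(p,-.48))
go([9,128,186],p,.1); go([9,128,270],p,.2); go([-152,83,270],p,.2)
print(go([-152,83,167],p,.15,stop_force=5),where(p))
for x in(-125,-110,-97): print(go([x,83,170],p,.03,stop_force=4),where(p),F(p))
robot.hold(.3)
go([-112,83,172],p,.1); go([-112,83,270],p,.2)
print(wheel(p,-.49,(15,-45,-105,135,75,195),name="pics/g.png"),robot.current_time())
```

```text
False [  3.1 128.  185.9] [ 1.4  -1.25 -0.38] (np.float64(-0.5005508418893528), array([-0.536, -0.519, -0.489, -0.497, -0.501]))
False [-151.6   83.3  167.7]
False [-125.1   83.   170. ] [ 0.72 -0.85 -0.37]
False [-110.    83.   169.9] [-0.57 -0.29 -0.69]
False [-97.   82.9 169.9] [-0.38  0.42  0.28]
(np.float64(-0.5050029534632497), array([-0.522, -0.537, -0.51 , -0.489, -0.498, -0.5  ])) 19.125
```

View pics/g.png

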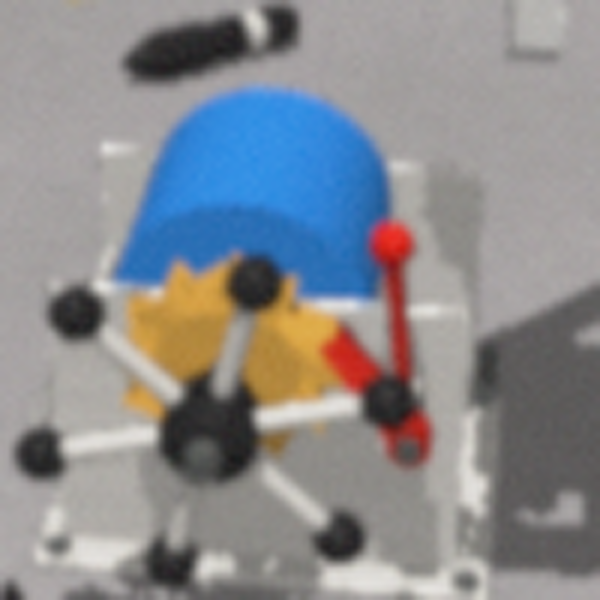

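The pawl has dropped: the red tip is upright at (391,243) and the nose is in the teeth. I measure its angle by the red ball's centroid against the start, and only if it's resting just short do I nudge the wheel gently until it bears.

```bash
cat >> h.py <<'E'
def redball(im,s,p,q=0.03):
    f=im.astype(float); w=np.clip(f[...,0]-1.8*np.maximum(f[...,1],f[...,2])-20,0,60); vv,uu=np.mgrid[:384,:512]
    c=proj(s,W(p,lever(q)))
    for r in(9,5,5,5,5):
        m=w*(np.hypot(uu-c[0],vv-c[1])<r); c=np.array([(m*uu).sum(),(m*vv).sum()])/max(m.sum(),1e-6)
    return c
def pawl(p):
    s=robot.snapshot("scene"); im0=cv2.resize(cv2.imread("pics/scene0.png")[:,:,::-1],(512,384),interpolation=cv2.INTER_AREA)
    c0,c=redball(im0,s,p),redball(s["frame"],s,p); off=c0-proj(s,W(p,lever(0)))
    return least_squares(lambda a:proj(s,W(p,lever(a[0])))+off-c,[0.]).x[0],np.round(c0,2),np.round(c,2)
E
python3 - <<'E'
from h import *
p=json.load(open("p.json"))
a=[pawl(p) for _ in range(4)];m=np.mean([x[0] for x in a]);print(m,[x[0].round(3) for x in a],a[0][1:])
print([wheel(p,-.5)[0].round(3) for _ in range(3)])
if -.03<m<.1:
    go([12,128,270],p,.2); go([12,128,186],p,.15,stop_force=5)
    go([5,128,186],p,.05,stop_force=5)
    x=5
    while x>-.6:
        x-=.5; st=go([x,128,186],p,.02,stop_force=6); robot.hold(.1); f=np.mean([F(p)[0] for _ in range(6)])
        print(x,where(p)[0],st,round(f,2),wheel(p,-.5)[0].round(3),round(pawl(p)[0],3))
        if st or abs(f)>4.5: break
print(robot.current_time())
E
```

```text
-0.01643292972755391 [np.float64(-0.017), np.float64(-0.016), np.float64(-0.016), np.float64(-0.017)] (array([273.6 , 195.46]), array([272.94, 195.58]))
[np.float64(-0.499), np.float64(-0.5), np.float64(-0.501)]
4.5 4.6 False 0.21 -0.498 -0.013
4.0 4.0 False -0.2 -0.498 -0.013
3.5 3.5 False 0.76 -0.498 -0.013
3.0 3.1 False 0.26 -0.501 -0.013
2.5 2.6 False 3.21 -0.505 -0.019
2.0 2.0 False 1.33 -0.515 -0.023
1.5 1.5 False 2.99 -0.522 -0.026
1.0 1.2 False 4.98 -0.524 -0.026
24.8833
```

The wheel stopped at -0.524 with about 5 N, and the pawl angle settled below its starting value, so it's fully seated. I back off and check.

Run:
```python
from h import *
p=json.load(open("p.json"))
go([10,128,186],p,.1); go([10,128,290],p,.2); robot.hold(.5)
print(wheel(p,-.52,(15,-45,-105,135,75,195),name="pics/k.png"),pawl(p)[0],F(p),robot.current_time())
```

```text
(np.float64(-0.5275320949038556), array([-0.537, -0.563, -0.539, -0.513, -0.518, -0.513])) -0.03090274684211563 [-0.78 -0.   -0.55] 26.4
```

View pics/k.png

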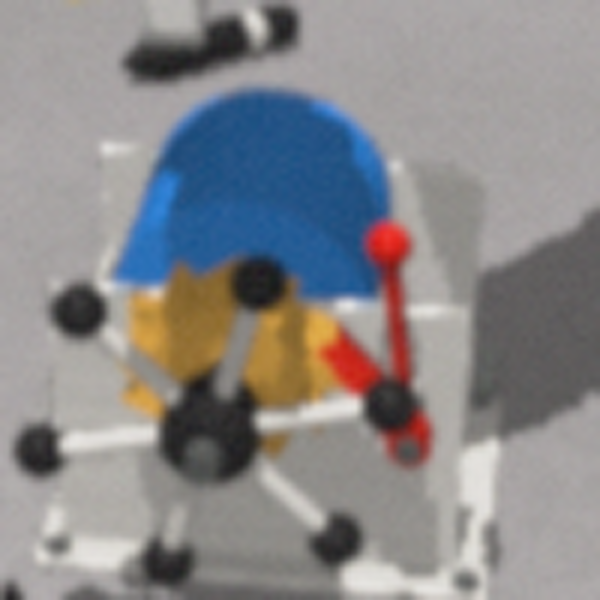

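The pawl is down with the red tip at (388,244), the top ball is at (258,282) one notch back, and the gripper is clear.

```bash
python3 -c "
from bench import robot
print(robot.close_job())"
```

```text
the job is handed in; nothing more can be done
None
```

The roll is one notch looser and locked again: the wheel measured about -0.525 rad (target -0.524) with the pawl fully down, after one last gentle push (about 5 N) once the pawl had dropped, because the wheel was slightly short of the notch; I handed the job in with the gripper clear.

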